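Unload the drill vise and index the rotary stop for the next blank

ROBOT

A 6-joint arm with a two-finger parallel gripper is mounted at the origin on the work surface. World frame = base frame: x ahead of the robot, y to its left, z up, the work surface at z = 0. Lengths are in mm, angles in rad, forces in N, time in s.
With the tool pointing down it reaches from about 275 to 1000 mm from the base axis. Payload 8.4 kg.
Tool frame: the origin (TCP) lies on the centre line of the jaws, within the pads' length; the fingertips stand 8 mm ahead of it and the grasp point (between the pads) lies 11 mm behind it; z points along the fingers, y is the line along which they close (so a half turn about z gives the same grasp; the last joint's range is limited). The gripper opens to 85 mm and grips with 20 to 120 N. Pads are 22 mm wide; open, the fingers measure 114 mm over their backs; the gripper's body (76 mm by 85 mm) begins 54 mm behind the grasp point. The pads swing forward as they close: fully open they stand 13 mm farther back than shut.
Start: joints at [-1.207, 0.353, 1.633, -0, 1.155, -0.002], TCP at [223.559, -583.652, 239.281] pointing down, gripper open.
Joint ranges: [-2.63, 2.63], [-0.92, 2.1], [0.06, 2.66], [-1.3, 4.44], [0, 2.69], [-3.02, 3.02]. Speed limits (rad/s): [2.22, 2.22, 2.79, 3.14, 3.14, 3.14].

INTERFACE

Orientations are given as a unit quaternion [w, x, y, z].
In Python, from plant import monitor, viewer, job_done gives the robot as it stands.
- The arm moves only by the tool move_arm, never from a script. Its argument "deltas" is a list that holds one entry, the list of rows, each a list of 7 numbers: the shift along the world's x, y, z as a fraction of full scale, then the turn, a rotation vector about the world's x, y, z as a fraction of full scale, then the opening, from 0 (shut) to 1 (fully open). A call has 1 to 10 rows; each row shifts and turns the commanded pose from where the row before left it; what a row does not reach is not made up. Full scale, the value 1, is 0.75 m for a shift and pi rad for a turn. A row lasts 1/8 s, in which the tool goes at most 62.5 mm and 10.7 degrees, less where a joint would pass 70% of its speed; a pose out of reach is approached as far as the arm can. A call with a number of a shift or a turn outside -1 to 1 is refused whole. A call with a gripper value outside its range is refused whole. The fingers move at their own pace and stop on an object; "newtons" is the grip in N (left out, the last holds). Time passes only in rows, so rows that do not move let the fingers close. It gives the time, the measured TCP pose, the force, the opening and the grip force at its end, in the units of the state.
- monitor.read_state(): the state, without advancing time (a new reading comes with each control period).
- viewer.read_camera(name): name is "scene" or "top"; returns a dict with "frame" (384x512x3 uint8, red, green, blue), "range_z" (384x512 float32, mm along the optical axis (not along the pixel's ray), 0 where there is no reading), "intrinsics" (3x3 intrinsics, pixels), "pose" (4x4, takes a point from camera to world coordinates). Camera axes: x right, y up, looking along -z (the intrinsics and any distortion apply to the point x, -y, -z); pixel columns grow to the right and rows downward; lengths in mm; the calibration is good to about 2 mm. A picture is of the moment at which its call begins.
- job_done(): hands the job in; it is judged then, once.
The state is a dict: "clock": time; "joints": joint angles; "joint_velocities": joint speeds; "tau": joint torques, N m; "ee_pos": TCP position; "ee_rot": TCP orientation; "contact_force": force on the tool from outside, world axes, zero at the start; "ft_torque": the same for the moment, N m; "grip_width": finger opening in mm; "grasp_force": force on a finger pad.
Only numpy, scipy, OpenCV 4.12 (cv2) and the standard library are available. Lean on these libraries where they do the work, as an engineer would, in place of code of your own. Each camera call takes 0.05 s, during which the arm holds its last target. There are 200 camera calls.

TASK

Slide the drill vise's moving jaw right back, lift the finished bud-vase block out and set it down upright on the wooden ware board, clear of the block already there and without dropping it. Then take hold of the black knob of the rotary stop beside the vise and turn it clockwise, counting three clicks from where it stands, to the third stop and not beyond. Finish while still holding the knob there, gripped in the fingers, so that I can tighten its lock screw; leave the other things on the table as they are.

Things in the scene. Friction and masses are not known exactly. Their poses are not given: they have to be found in the camera images.
- fixture: Drilling fixture, bolted down: grey-blue drill vise and, at its +y side, a rotary step stop, on a steel plate. Origin on the table under the block's seat, z up. Vise bed 22 mm above the table. Jaw tops 52 mm high, y -28 to +28 mm; fixed jaw x +18.5 to +50, moving jaw x -50 to -18.5 mm when closed, opening to -x. Screw block at x -133 to -111, with a red lever (half nut, released), 70 mm high.
- vise_seat (a point): Middle of the block's seat on the vise bed, 22 mm above the table; axes as the fixture's.
- jaw (a joint): Travel of the vise's moving jaw in m: 0 closed on the block, 0.055 fully back against its end stop. It slides straight along the fixture's -x with about 5 N of drag and stays where it is left.
- jaw_grip (a point): Middle of the moving jaw's top face, 52 mm above the table; axes as the fixture's. The jaw is a block 31 mm thick (x) and 56 mm wide (y), 30 mm high above the bed, its sides free: pinch it from above across its width, along y, fingertips up to 24 mm below its top.
- block: The finished bud-vase block: salmon bisque clay, 36 (its x) by 90 (its y) by 64 mm high, three dark bores in the top, about 0.3 kg. Origin in the middle of its underside, z up. Starts upright on the vise bed, its thickness between the jaws (axes along the fixture's, 0.5 mm play a side), 34 mm proud of the jaws, its +y end facing the stop.
- ware_board: Wooden ware board lying fixed on the table, 280 mm (x) by 140 mm (y), 18 mm thick. Origin on the table under its middle, z up. The other finished block stands on its +x half; the -x half is free.
- finished: A second, equal finished block that already stands on the ware board: 36 (x) by 90 (y) by 64 mm, origin in the middle of its underside. Leave it alone.
- stop (a joint): Rotary stop, rad, growing clockwise seen from above. A spring ball clicks into a dividing ring every 24 degrees (0.419). It starts at 0 (home; up to 0.06 off); first, second, third stop at 0.419, 0.838, 1.257; ends at -0.10 and 2.19. Leaving a stop takes up to about 0.3 N m; half way the spring lets go and pulls on (felt as up to 0.6) into the next. Let go, it centres in the nearest stop.
- stop_grip (a point): On the vertical axis of the stop's knob (fixture x 0, y +115 mm), 77 mm above the table, turning with it. The knob is a black bar 44 mm long (y of this point), 14 mm thick (x of this point), 57 to 87 mm above the table, white line towards -y. Below: a round skirt (38 mm across, 50 to 57 mm high) and the step wheel, six aluminium fingers of 68 to 38 mm radius (38 to 50 mm high).
- blank_tray: Blue plastic tray with four undrilled grey blanks, fixed: 280 (x) by 150 mm (y), the blanks rise to 71 mm. Origin on the table under its middle. It and the ware board lie to the left and right of the fixture, either way round. Bystander.
- sponge_jar: Glass jar with a yellow sponge on top, 76 to 84 mm across, 130 mm high; origin in the middle of its underside. Bystander.
- glaze_jar: Blue underglaze jar with a yellow lid, 58 mm across, 85 mm high; origin in the middle of its underside. Bystander.
- brush: Brush lying on the table, 190 mm long along its x; origin in the middle of its underside. Bystander.
Mind the look-alikes: they are no part of the job. What is shaped like the block but green or red is not meant.

How it is judged (in metres and radians):
On the way, in this order (a step that is already met when the one before it is completed fails the run):
1. the moving jaw is slid right back while the block still stands in the vise (value of joint jaw above 0.045 m and distance between block and vise_seat below 0.025 m), for 0.1 s.
2. the block is lifted clear above the jaws in the fingers (z of block in the frame of fixture above 0.056 m and contact force between the fingers and block above 1 N), for 0.1 s.
3. the block is set down on the ware board from the fingers, not dropped from over 10 mm (x of block in the frame of ware_board between -0.115 and 0.115 m and y of block in the frame of ware_board between -0.06 and 0.06 m and z of block in the frame of ware_board below 0.028 m and contact force between the fingers and block above 0.5 N), for 0.04 s.
4. the knob, gripped in the fingers, is on the third stop (value of joint stop between 1.15664 and 1.35664 rad and contact force between the fingers and stop above 4 N), for 0.3 s.
At the end, for the whole second after the job is handed in: Jaw at least 45 mm open; block released, upright, at rest on the ware board, its middle 25 mm inside the short and 10 mm inside the long edges, not touching the other block; rotary stop still, within 0.1 rad of the third stop (1.257), knob gripped by the fingers with over 4 N (all of step 4 and x of block in the frame of ware_board between -0.115 and 0.115 m and y of block in the frame of ware_board between -0.06 and 0.06 m and z of block in the frame of ware_board between 0.014 and 0.022 m and angle between block's own z axis and vertical below 0.1 rad and linear speed of block below 0.02 m/s and contact force between the fingers and block below 0.1 N and contact force between block and finished below 0.1 N and value of joint jaw above 0.045 m and velocity of joint stop between -0.1 and 0.1 rad/s); the arm keeps its last pose, push and grip.
It fails at once if the stop is turned past the third stop, towards the fourth (value of joint stop above 1.44513 rad).
It fails at once if the stop is turned while the block still stands in the vise (value of joint stop above 0.25 rad and distance between block and vise_seat below 0.04 m).
It fails at once if a bystander is disturbed (moved by more than 20 mm) (distance of any of finished, sponge_jar, glaze_jar, brush from where it was at the start of the episode above 0.02 m).
It also fails if it takes over 72 s, if anything falls off the work surface, if the arm or the gripper's body presses on something with over 40 N, if the wrist force passes 120 N, or if a joint passes its speed limit or range.

## Working session

There is one attempt and no reset: what is moved stays moved. The work goes in short steps, Python scripts to look and compute and a tool call to move; the robot and the scene stay as the last step left them, time stands still between calls to the robot, and variables do not carry over. Pictures are saved under pics/ and viewed, at most 10 in all, crops included, and the job is handed in when it is done.

Besides the shell and the picture viewer there is one more tool, called after "Request:" by a JSON object that holds its "api" and its "payload". move_arm: Moves the arm, as the interface text tells. Its arguments: {"type":"object","properties":{"deltas":{"type":"array"},"newtons":{"type":"number"}},"required":["deltas"]}

```bash
mkdir -p pics; cat > h.py <<'E'
import numpy as np,cv2
from plant import monitor,viewer,job_done
def cam(n):
    d=viewer.read_camera(n); K=np.array(d["intrinsics"]);P=np.array(d["pose"]);z=np.array(d["range_z"])
    v,u=np.mgrid[0:384,0:512]
    pc=np.stack([(u-K[0,2])/K[0,0]*z,-(v-K[1,2])/K[1,1]*z,-z],-1)
    W=pc@P[:3,:3].T+P[:3,3]; W[z==0]=np.nan
    return d,W
E
python3 - <<'E'
from h import *
o=[]
for n in("scene","top"):
    d,W=cam(n); np.savez("%s.npz"%n,W=W,f=d["frame"]); print(n,d["intrinsics"],d["pose"],[k for k in d])
    cv2.imwrite("pics/%s0.png"%n,cv2.cvtColor(cv2.resize(d["frame"],(768,576),interpolation=cv2.INTER_CUBIC),cv2.COLOR_RGB2BGR))
print(monitor.read_state())
E
```

```text
scene [[475.87108025   0.         256.61754753]
 [  0.         475.87108025 184.857063  ]
 [  0.           0.           1.        ]] [[-6.81461778e-01 -6.07813959e-01  4.07642044e-01  9.60424617e+02]
 [ 7.31795595e-01 -5.72936813e-01  3.69078060e-01  3.90851997e+02]
 [ 9.22233633e-03  5.49823243e-01  8.35230118e-01  9.65298432e+02]
 [ 0.00000000e+00  0.00000000e+00  0.00000000e+00  1.00000000e+00]] ['frame', 'range_z', 'intrinsics', 'pose']
top [[373.51333555   0.         253.42981454]
 [  0.         373.51333555 187.35012396]
 [  0.           0.           1.        ]] [[-1.33838895e-02  9.79868367e-01 -1.99195518e-01  3.41792880e+02]
 [-9.99895843e-01 -1.20393127e-02  7.95978672e-03 -6.85375335e+00]
 [ 5.40136609e-03  1.99281303e-01  9.79927440e-01  1.13284345e+03]
 [ 0.00000000e+00  0.00000000e+00  0.00000000e+00  1.00000000e+00]] ['frame', 'range_z', 'intrinsics', 'pose']
{'clock': 0.1, 'joints': array([-1.20740633e+00,  3.53590359e-01,  1.63406460e+00, -1.13004685e-05,
        1.15519329e+00, -2.36609837e-03]), 'joint_velocities': array([ 0.00190522, -0.00048399, -0.00347596,  0.00089773, -0.0003811 ,
        0.00139251]), 'tau': array([-5.66991275e-05, -6.06353617e+01, -3.42817998e+01,  9.26753501e-05,
        3.84972387e-03, -5.45737620e-06]), 'ee_pos': array([ 223.4023989 , -583.26078308,  238.62751184]), 'ee_rot': array([-6.16669604e-04,  9.83323754e-01,  1.81862588e-01, -1.17794433e-04]), 'contact_force': array([-0.5155433 ,  0.43970214,  0.2357268 ]), 'ft_torque': array([-0.01945348, -0.01920407,  0.01121318]), 'grasp_force': 0.0, 'grip_width': 85.6155916717818}
```

View pics/scene0.png

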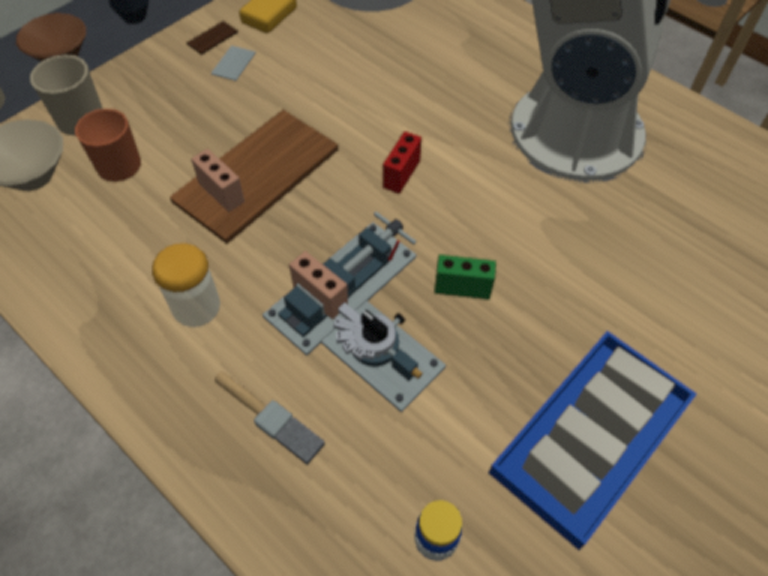

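View pics/top0.png

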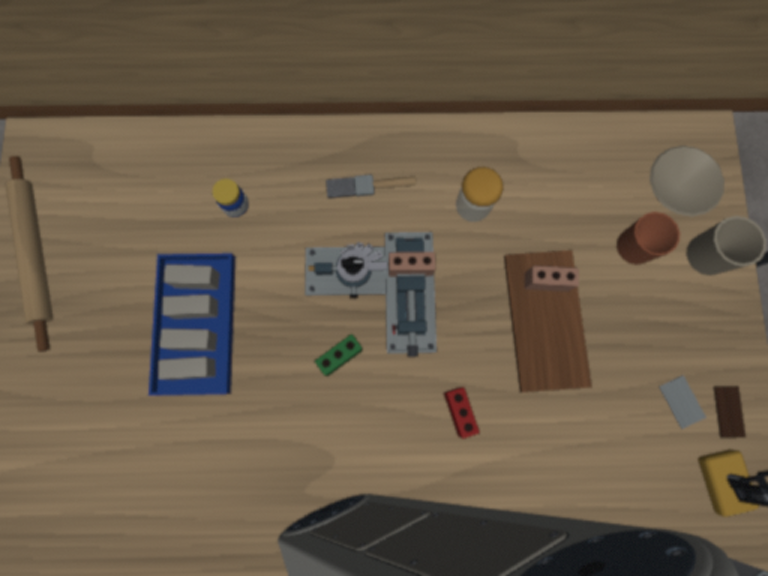

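The scene view (768x576) shows the salmon block in the vise at (320,283), the knob at (375,325) and the free half of the board at (290,150). In the top view they are at (412,262), (353,265) and (550,350). The salmon candidates are the vise block at (412,262) and the finished one on the board at (553,276). The green block (338,355) and the red one (462,412) are decoys. The one in the vise, next to the stop, is the one meant.

```bash
cat > m.py <<'E'
from h import *
def load(n):
    a=np.load(n+".npz"); return a["W"],a["f"]
if __name__=="__main__":
  for n in("top","scene"):
    W,f=load(n); hsv=cv2.cvtColor(f,cv2.COLOR_RGB2HSV).astype(int)
    x,y,z=W[...,0],W[...,1],W[...,2]
    print(n,"table z",np.nanmedian(z[(x>300)&(x<400)&(y<200)&(y>100)]))
    def rect(m,name):
        p=W[m][:,:2].astype(np.float32)
        if len(p)<5: print(name,len(p));return
        r=cv2.minAreaRect(p); print(name,len(p),"mean",p.mean(0).round(1),"z",np.median(z[m]).round(1),"rect",np.round(r[0],1),np.round(r[1],1),round(r[2],2))
    sx={"blk":(412,262),"fin":(553,276)} if n=="top" else {"blk":(320,283),"fin":(217,180)}
    for k,(a,b) in sx.items():
        w0=W[int(b/1.5),int(a/1.5)]
        near=np.hypot(x-w0[0],y-w0[1])<75
        tz=86 if k=="blk" else 82
        rect(near&(abs(z-tz)<5),k+" top")
    w0=W[176,235] if n=="top" else W[217,250]; print("knob pix",w0)
    # knob region: above 66
    m=(z>75)&(z<97)&(hsv[...,2]<70)&(x>500)&(x<700)&(y>30)&(y<200); rect(m,"knob dark hi")
    m=(z>12)&(z<26)&(y<-150)&(y>-450)&(x>300)&(x<720); rect(m,"board")
    m=(z>45)&(z<60)&(x>450)&(x<720)&(y>-90)&(y<20)&(hsv[...,1]<130); rect(m,"jawtops")
    for k in("scene",): pass
    crop={"top":(190,140,320,245),"scene":(165,135,305,280)}[n]
    c=f[crop[1]:crop[3],crop[0]:crop[2]]; c=cv2.resize(c,None,fx=4,fy=4,interpolation=cv2.INTER_CUBIC)
    cv2.imwrite("pics/crop_%s.png"%n,cv2.cvtColor(c,cv2.COLOR_RGB2BGR))
E
python3 m.py
```

```text
top table z -0.9698994275460109
blk top 382 mean [594.  -75.4] z 85.0 rect [594.1 -76.6] [89.7 36.7] 89.97
fin top 371 mean [ 562.3 -351.7] z 81.0 rect [ 562.9 -351.7] [88.1 36.8] 86.15
knob pix [589.49680618  37.3848809   82.03920856]
knob dark hi 53 mean [593.2  44.9] z 83.5 rect [594.4  44.6] [26.2 14.9] 89.6
board 3765 mean [ 473.4 -346.6] z 17.1 rect [ 527.5 -302. ] [269.6 367.7] 86.49
jawtops 592 mean [568. -47.] z 50.4 rect [547.8 -35.6] [107.8 189.3] 89.6
scene table z 1.6754630109104482
blk top 561 mean [596.9 -74. ] z 86.9 rect [595.8 -75.4] [92.7 36.1] 89.9
fin top 423 mean [ 565.5 -348.2] z 82.9 rect [ 563.8 -350.6] [92.1 36.5] 85.9
knob pix [600.69849677  47.80232     86.41132113]
knob dark hi 92 mean [598.3  48.5] z 85.6 rect [597.5  46.1] [31.9 11.5] 88.13
board 3825 mean [ 486.5 -339.9] z 19.2 rect [ 524.1 -300.8] [274.5 372.6] 85.8
jawtops 992 mean [581.7 -44.4] z 52.2 rect [548.7 -34.9] [109.8 195.7] 89.98
```

View pics/crop_top.png

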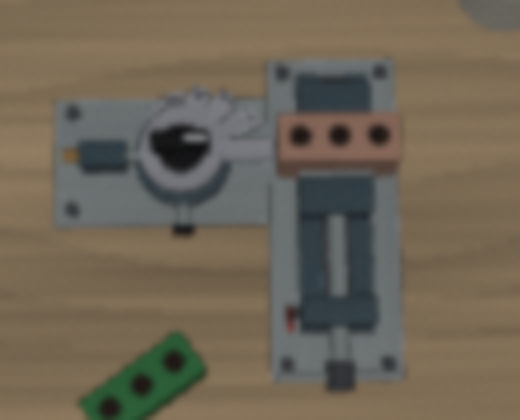

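View pics/crop_scene.png

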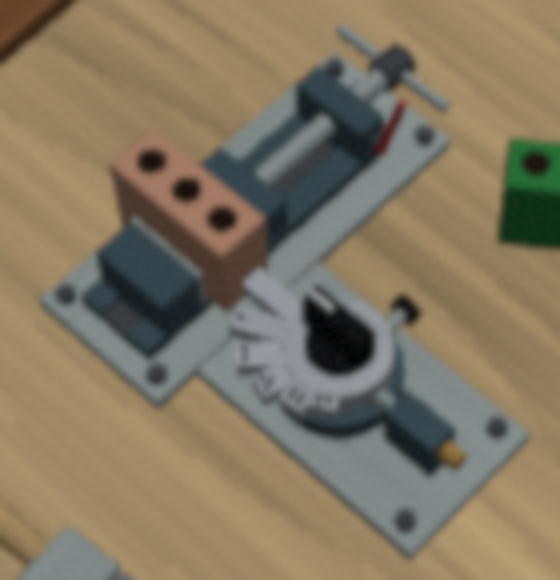

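The top crop shows the salmon block with its three bores between the jaws, its +y end facing the stop. The black knob is at crop (180,147), with its white line pointing to -y. The scene crop shows the same, and this is the block meant. Now I'll measure the board and check the fixture's yaw.

```bash
python3 - <<'E'
from m import *
for n in("top","scene"):
    W,f=load(n);x,y,z=W[...,0],W[...,1],W[...,2]
    off={"top":-1,"scene":1}[n]
    m=((z-off>12)&(z-off<24)).astype(np.uint8)
    m=cv2.morphologyEx(m,cv2.MORPH_OPEN,np.ones((3,3),np.uint8))
    c,l,s,_=cv2.connectedComponentsWithStats(m)
    i=max(range(1,c),key=lambda i:s[i,4]*(np.nanmedian(y[l==i])<-200))
    p=W[l==i][:,:2].astype(np.float32);r=cv2.minAreaRect(p);print(n,"board",r,cv2.boxPoints(r).round())
    for nm,zz,b in(("jar",None,(640,900,-330,-130)),("red",64,(380,500,-220,-100))):
        q=(x>b[0])&(x<b[1])&(y>b[2])&(y<b[3])&(z>50);print(nm,np.nanmin(x[q]),np.nanmax(x[q]),np.nanmin(y[q]),np.nanmax(y[q]),np.nanmax(z[q]))
    # plate of fixture, fixed jaw/moving jaw top, knob top
    m=(z-off>46)&(z-off<56)&(y>-112)&(y<-40)
    for nm,a,b in(("fixed",612,660),("moving",530,578)):
        q=m&(x>a)&(x<b);print(nm,np.round([*np.percentile(x[q],[2,98]),*np.percentile(y[q],[2,98]),np.median(z[q])],1))
    q=(z-off>68)&(z-off<95)&(x>560)&(x<630)&(y>5)&(y<75)
    r=cv2.minAreaRect(W[q][:,:2].astype(np.float32));print("knob",q.sum(),r,np.median(z[q]))
E
```

```text
top board ((487.2046813964844, -349.8912658691406), (280.2768859863281, 141.1681671142578), 3.421860933303833) [[ 343. -288.]
 [ 352. -429.]
 [ 631. -412.]
 [ 623. -271.]]
jar 692.893719273318 771.3848835684644 -252.7504452286357 -174.66495245466888 132.07810999946764
red 463.7473785524216 478.2500569852641 -103.10416621682351 -100.1678824545003 52.66014793352292
fixed [ 622.6  642.1 -102.2  -48.2   51.2]
moving [ 543.9  577.2 -103.4  -49.8   50.6]
knob 92 ((594.3128051757812, 38.77105712890625), (43.311710357666016, 14.930781364440918), 89.62147521972656) 83.62974584367555
scene board ((487.24737548828125, -349.68670654296875), (282.8412780761719, 145.60105895996094), 2.8461625576019287) [[ 342. -284.]
 [ 350. -429.]
 [ 632. -415.]
 [ 625. -270.]]
jar 696.2553140384374 773.1972953714776 -247.50467271324248 -172.76558388634237 133.56067879355635
red 465.3078291019039 481.5483140033736 -102.60324729323622 -100.17703608259075 54.31637785789212
fixed [ 612.6  645.7 -102.3  -46.9   52.9]
moving [ 544.9  563.6 -101.2  -47.9   53.1]
knob 178 ((596.0925903320312, 39.288604736328125), (14.271810531616211, 45.73936080932617), 0.7035751342773438) 85.46426007563736
```

Request:
{"api": "move_arm", "payload": {"deltas": [[[0.032,0.048,-0.005,0,0,-0.0083,1],[0.032,0.048,-0.005,0,0,-0.0083,1],[0.032,0.048,-0.005,0,0,-0.0083,1],[0.032,0.048,-0.005,0,0,-0.0083,1],[0.032,0.048,-0.005,0,0,-0.0083,1],[0.032,0.048,-0.005,0,0,-0.0083,1],[0.032,0.048,-0.005,0,0,-0.0083,1],[0.032,0.048,-0.005,0,0,-0.0083,1],[0.032,0.048,-0.005,0,0,-0.0083,1],[0.032,0.048,-0.005,0,0,-0.0083,1]]]}}

```text
clock: 1.35
ee_pos: [464.1, -222.3, 201.5]
ee_rot: [-0.0, 0.999, 0.052, -0.0]
contact_force: [-0.3, -0.1, -1.2]
grip_width: 85.8
grasp_force: 0.0
```

Request:
{"api": "move_arm", "payload": {"deltas": [[[0.031,0.048,-0.01,0,0,-0.0083,1],[0.031,0.048,-0.01,0,0,-0.0083,1],[0.031,0.048,-0.01,0,0,-0.0083,1],[0.031,0.048,-0.01,0,0,-0.0083,1],[0,0,0,0,0,0,1],[0,0,0,0,0,0,1]]]}}

```text
clock: 2.1
ee_pos: [556.0, -79.8, 171.5]
ee_rot: [0.0, 1.0, 0.001, -0.001]
contact_force: [-0.8, 0.3, 0.1]
grip_width: 85.5
grasp_force: 0.0
```

Request:
{"api": "move_arm", "payload": {"deltas": [[[0.001,0.005,-0.035,0,0,0,1],[0,0,-0.035,0,0,0,1],[0,0,-0.035,0,0,0,1],[0,0,-0.035,0,0,0,1],[0,0,-0.035,0,0,0,1],[0,0,0,0,0,0,1],[0,0,0,0,0,0,1]]]}}

```text
clock: 2.98
ee_pos: [557.6, -76.7, 41.4]
ee_rot: [0.0, 1.0, -0.0, 0.0]
contact_force: [0.4, 0.1, -0.3]
grip_width: 85.2
grasp_force: 0.0
```

Request:
{"api": "move_arm", "payload": {"deltas": [[[0,0,0,0,0,0,0.5],[0,0,0,0,0,0,0.5],[0,0,0,0,0,0,0.5],[0,0,0,0,0,0,0.5],[0,0,0,0,0,0,0.5],[0,0,0,0,0,0,0.5],[0,0,0,0,0,0,0.5]]], "newtons": 40}}

```text
clock: 3.85
ee_pos: [557.9, -75.7, 41.8]
ee_rot: [-0.0, 1.0, 0.0, 0.001]
contact_force: [-1.7, 1.9, 7.9]
grip_width: 54.9
grasp_force: 42.0
```

Request:
{"api": "move_arm", "payload": {"deltas": [[[-0.006,0,0,0,0,0,0.5],[-0.008,0,0,0,0,0,0.5],[-0.008,0,0,0,0,0,0.5],[-0.008,0,0,0,0,0,0.5],[-0.008,0,0,0,0,0,0.5],[-0.008,0,0,0,0,0,0.5],[-0.008,0,0,0,0,0,0.5],[-0.008,0,0,0,0,0,0.5],[-0.008,0,0,0,0,0,0.5],[-0.003,0,0,0,0,0,0.5]]]}}

```text
clock: 5.1
ee_pos: [504.7, -75.7, 41.8]
ee_rot: [0.0, 1.0, 0.0, 0.002]
contact_force: [4.9, 3.2, 2.3]
grip_width: 54.9
grasp_force: 43.9
```

Request:
{"api": "move_arm", "payload": {"deltas": [[[-0.001,0,0,0,0,0,0.5],[0,0,0,0,0,0,0.5]]]}}

```text
clock: 5.35
ee_pos: [504.0, -75.7, 41.8]
ee_rot: [-0.0, 1.0, 0.0, 0.002]
contact_force: [3.0, 3.1, 4.4]
grip_width: 55.1
grasp_force: 44.0
```

Request:
{"api": "move_arm", "payload": {"deltas": [[[0,0,0,0,0,0,1],[0,0,0,0,0,0,1],[0,0,0,0,0,0,1],[0,0,0,0,0,0,1],[0,0,0.05,0,0,0,1],[0,0,0.05,0,0,0,1],[0,0,0.05,0,0,0,1],[0,0,0.05,0,0,0,1]]]}}

```text
clock: 6.35
ee_pos: [501.5, -75.9, 191.7]
ee_rot: [0.0, 1.0, 0.0, -0.0]
contact_force: [0.2, 0.1, -1.0]
grip_width: 85.4
grasp_force: 0.0
```

Request:
{"api": "move_arm", "payload": {"deltas": [[[0.012,0,0,0,0,0.05,1],[0.012,0,0,0,0,0.05,1],[0.012,0,0,0,0,0.05,1],[0.012,0,0,0,0,0.05,1],[0.012,0,0,0,0,0.05,1],[0.012,0,0,0,0,0.05,1],[0.012,0,0,0,0,0.05,1],[0.012,0,0,0,0,0.05,1],[0.012,0,0,0,0,0.05,1],[0.012,0,0,0,0,0.05,1]]]}}

```text
clock: 7.6
ee_pos: [591.9, -75.9, 190.3]
ee_rot: [-0.0, 0.705, 0.709, -0.0]
contact_force: [-0.1, 0.3, 0.3]
grip_width: 85.5
grasp_force: 0.0
```

Request:
{"api": "move_arm", "payload": {"deltas": [[[0,0,0,0,0,0,1],[0,0,0,0,0,0,1]]]}}

```text
clock: 7.85
ee_pos: [591.3, -75.9, 190.3]
ee_rot: [-0.0, 0.708, 0.706, -0.0]
contact_force: [-0.3, 0.7, -0.5]
grip_width: 85.4
grasp_force: 0.0
```

```bash
python3 - <<'E'
from h import *
d,W=cam("scene");x,y,z=W[...,0],W[...,1],W[...,2]
f=d["frame"];c=cv2.resize(f[135:280,165:305],None,fx=4,fy=4,interpolation=cv2.INTER_CUBIC)
cv2.imwrite("pics/s1.png",cv2.cvtColor(c,cv2.COLOR_RGB2BGR)); print(monitor.read_state()["ee_rot"],monitor.read_state()["ee_pos"],monitor.read_state()["joints"])
E
```

```text
[-2.16741683e-04  7.07832755e-01  7.06380006e-01 -1.78680654e-04] [591.31848079 -75.88908015 190.38375175] [-1.30146639e-01  3.59264259e-01  1.74250756e+00 -2.15932024e-05
  1.04038233e+00 -1.28081213e-01]
```

View pics/s1.png

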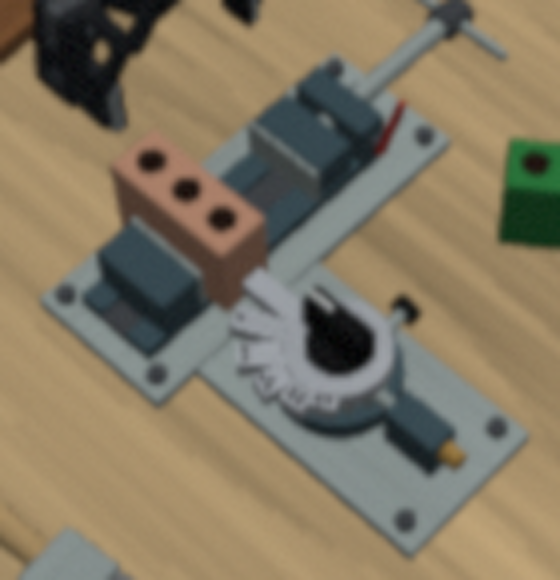

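The crop shows the jaw back against the screw block at (305,130), and the salmon block still standing in its seat at (190,215). Next I'll go down and grip it.

Request:
{"api": "move_arm", "payload": {"deltas": [[[0.005,0,-0.04,0,0,0,1],[0,0,-0.04,0,0,0,1],[0,0,-0.04,0,0,0,1],[0,0,-0.03,0,0,0,1],[0,0,-0.015,0,0,0,1],[0,0,0,0,0,0,1],[0,0,0,0,0,0,0.2],[0,0,0,0,0,0,0.2],[0,0,0,0,0,0,0.2],[0,0,0,0,0,0,0.2]]], "newtons": 40}}

```text
clock: 9.15
ee_pos: [595.0, -75.9, 67.5]
ee_rot: [-0.0, 0.707, 0.707, -0.0]
contact_force: [-4.4, -0.9, 7.4]
grip_width: 35.3
grasp_force: 40.7
```

Request:
{"api": "move_arm", "payload": {"deltas": [[[0,0,0,0,0,0,0.2],[0,0,0,0,0,0,0.2],[0,0,0,0,0,0,0.2],[0,0,0,0,0,0,0.2]]]}}

```text
clock: 9.65
ee_pos: [595.0, -75.9, 67.5]
ee_rot: [-0.0, 0.707, 0.707, -0.0]
contact_force: [-4.7, 0.3, 7.0]
grip_width: 34.9
grasp_force: 40.7
```

Request:
{"api": "move_arm", "payload": {"deltas": [[[0,0,0.007,0,0,0,0.2],[0,0,0.01,0,0,0,0.2],[0,0,0.015,0,0,0,0.2],[0,0,0.02,0,0,0,0.2],[0,0,0.02,0,0,0,0.2],[0,0,0.02,0,0,0,0.2],[0,0,0.02,0,0,0,0.2],[0,0,0.02,0,0,0,0.2],[0,0,0.01,0,0,0,0.2],[0,0,0,0,0,0,0.2]]]}}

```text
clock: 10.9
ee_pos: [595.9, -76.0, 173.9]
ee_rot: [0.0, 0.707, 0.707, 0.0]
contact_force: [-0.2, 0.6, -4.6]
grip_width: 35.5
grasp_force: 40.8
```

Request:
{"api": "move_arm", "payload": {"deltas": [[[-0.012,-0.017,0,0,0,0.0017,0.2],[-0.024,-0.04,0,0,0,0.0017,0.2],[-0.024,-0.04,0,0,0,0.0017,0.2],[-0.024,-0.04,0,0,0,0.0017,0.2],[-0.024,-0.04,0,0,0,0.0017,0.2],[-0.024,-0.04,0,0,0,0.0017,0.2],[-0.024,-0.04,0,0,0,0.0017,0.2],[-0.024,-0.04,0,0,0,0.0017,0.2],[-0.024,-0.04,0,0,0,0.0017,0.2],[-0.024,-0.032,0,0,0,0.0017,0.2]]]}}

```text
clock: 12.15
ee_pos: [422.7, -353.9, 172.6]
ee_rot: [-0.001, 0.688, 0.726, -0.0]
contact_force: [-0.9, -0.5, -4.7]
grip_width: 35.4
grasp_force: 40.8
```

Request:
{"api": "move_arm", "payload": {"deltas": [[[0,0,-0.03,0,0,0,0.2],[0,0,-0.03,0,0,0,0.2],[0,0,-0.03,0,0,0,0.2],[0,0,-0.02,0,0,0,0.2],[0,0,-0.01,0,0,0,0.2],[0,0,0,0,0,0,0.2],[0,0,0,0,0,0,0.2]]]}}

```text
clock: 13.02
ee_pos: [425.0, -353.0, 83.9]
ee_rot: [0.001, 0.688, 0.726, 0.0]
contact_force: [0.2, -0.3, -3.4]
grip_width: 35.3
grasp_force: 40.8
```

```bash
python3 - <<'E'
from h import *
d,W=cam("scene");x,y,z=W[...,0],W[...,1],W[...,2]
f=d["frame"];hs=cv2.cvtColor(f,cv2.COLOR_RGB2HSV)
c=cv2.resize(f[50:190,100:260],None,fx=4,fy=4,interpolation=cv2.INTER_CUBIC)
cv2.imwrite("pics/s2.png",cv2.cvtColor(c,cv2.COLOR_RGB2BGR)); print(monitor.read_state()["ee_pos"],monitor.read_state()["contact_force"])
E
```

```text
[ 425.00787436 -353.00016746   84.0112285 ] [ 0.06311888  0.72927175 -3.35131059]
```

View pics/s2.png

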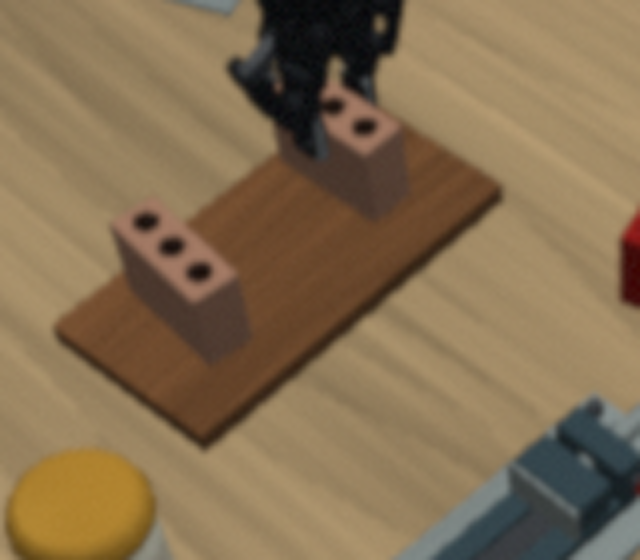

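The crop shows the block held level at (345,150), over the free half of the board and well clear of the finished block at (180,280). I'll lower it gently.

Request:
{"api": "move_arm", "payload": {"deltas": [[[0,0,-0.01,0,0,0,0.2],[0,0,-0.01,0,0,0,0.2],[0,0,-0.003,0,0,0,0.2],[0,0,-0.002,0,0,0,0.2],[0,0,0,0,0,0,0.2],[0,0,0,0,0,0,0.2]]]}}

```text
clock: 13.82
ee_pos: [424.7, -352.7, 64.7]
ee_rot: [0.0, 0.688, 0.726, 0.0]
contact_force: [-0.1, -0.3, -4.0]
grip_width: 35.3
grasp_force: 40.8
```

Request:
{"api": "move_arm", "payload": {"deltas": [[[0,0,-0.001,0,0,0,0.2],[0,0,-0.001,0,0,0,0.2],[0,0,0,0,0,0,0.2]]]}}

```text
clock: 14.2
ee_pos: [424.6, -352.7, 63.5]
ee_rot: [0.0, 0.688, 0.726, 0.0]
contact_force: [-1.8, 0.5, 3.8]
grip_width: 35.6
grasp_force: 41.7
```

Request:
{"api": "move_arm", "payload": {"deltas": [[[0,0,0,0,0,0,0.5],[0,0,0,0,0,0,0.7],[0,0,0,0,0,0,1],[0,0,0,0,0,0,1],[0,0,0.02,0,0,0,1],[0,0,0.04,0,0,0,1],[0,0,0.05,0,0,0,1],[0,0,0.05,0,0,0,1],[0,0,0.03,0,0,0,1],[0,0,0,0,0,0,1]]]}}

```text
clock: 15.45
ee_pos: [425.5, -353.5, 208.2]
ee_rot: [0.002, 0.688, 0.726, 0.0]
contact_force: [0.4, 1.0, -0.2]
grip_width: 85.6
grasp_force: 0.0
```

Request:
{"api": "move_arm", "payload": {"deltas": [[[0.0226,0.0523,0,0,0,-0.0017,1],[0.0226,0.0523,0,0,0,-0.0017,1],[0.0226,0.0523,0,0,0,-0.0017,1],[0.0226,0.0523,0,0,0,-0.0017,1],[0.0226,0.0523,0,0,0,-0.0017,1],[0.0226,0.0523,0,0,0,-0.0017,1],[0.0226,0.0523,0,0,0,-0.0017,1],[0.0226,0.0523,0,0,0,-0.0017,1],[0.0226,0.0523,-0.01,0,0,-0.0017,1],[0.0226,0.0523,-0.02,0,0,-0.0017,1]]]}}

```text
clock: 16.7
ee_pos: [594.4, 40.9, 182.4]
ee_rot: [0.0, 0.707, 0.707, 0.0]
contact_force: [-0.1, -0.4, 0.0]
grip_width: 85.7
grasp_force: 0.0
```

Request:
{"api": "move_arm", "payload": {"deltas": [[[0,0,0,0,0,0,1],[0,0,0,0,0,0,1],[0,0,0,0,0,0,1]]]}}

```text
clock: 17.08
ee_pos: [593.7, 38.6, 183.1]
ee_rot: [0.0, 0.707, 0.707, -0.0]
contact_force: [-1.3, 0.2, 0.6]
grip_width: 85.7
grasp_force: 0.0
```

```bash
python3 - <<'E'
from h import *
d,W=cam("top");x,y,z=W[...,0],W[...,1],W[...,2]
q=(abs(z-81)<5)&(np.hypot(x-425,y+353)<75)
print("placed",cv2.minAreaRect(W[q][:,:2].astype(np.float32)),np.median(z[q]))
q=(abs(z-81)<5)&(np.hypot(x-563,y+352)<65);print("fin",cv2.minAreaRect(W[q][:,:2].astype(np.float32)))
s=monitor.read_state();print(s["ee_pos"],s["ee_rot"],s["joints"])
E
```

```text
placed ((424.92303466796875, -353.0504150390625), (35.88638687133789, 89.84681701660156), 3.193267345428467) 80.92809693938898
fin ((562.90234375, -351.7267761230469), (88.18684387207031, 36.53559112548828), 86.4260025024414)
[593.83084818  38.59652978 183.28288162] [8.36982502e-05 7.07258373e-01 7.06955152e-01 1.12082119e-05] [ 6.24461565e-02  3.65316074e-01  1.75137184e+00 -1.29557769e-04
  1.02477721e+00  6.29422455e-02]
```

The block stands upright on the board at (425,-353), top at 81 mm, and the finished block hasn't moved. Down to the knob now.

Request:
{"api": "move_arm", "payload": {"deltas": [[[0.002,0.0005,-0.03,0,0,0,1],[0,0,-0.04,0,0,0,1],[0,0,-0.04,0,0,0,1],[0,0,-0.025,0,0,0,1],[0,0,-0.017,0,0,0,1],[0,0,0,0,0,0,1],[0,0,0,0,0,0,0.5],[0,0,0,0,0,0,0.3]]]}}

```text
clock: 18.12
ee_pos: [596.2, 40.0, 69.9]
ee_rot: [0.0, 0.707, 0.707, 0.001]
contact_force: [0.5, 0.1, 0.1]
grip_width: 51.4
grasp_force: 0.0
```

Request:
{"api": "move_arm", "payload": {"deltas": [[[0,0,0,0,0,0,0],[0,0,0,0,0,0,0],[0,0,0,0,0,0,0],[0,0,0,0,0,0,0],[0,0,0,0,0,0,0],[0,0,0,0,0,0,0]]], "newtons": 50}}

```text
clock: 18.88
ee_pos: [594.3, 40.0, 69.5]
ee_rot: [-0.001, 0.707, 0.707, -0.001]
contact_force: [-6.2, 1.2, 8.8]
grip_width: 13.1
grasp_force: 49.6
```

```bash
python3 -c "
from h import *
s=monitor.read_state();print(s['ee_pos'],s['ee_rot'],s['ft_torque'],s['contact_force'],s['grip_width'])"
```

```text
[594.32953426  39.9860523   69.46473768] [-0.00080686  0.70685199  0.70736053 -0.00083637] [-0.05461003  0.87384627  0.00141868] [-6.20214062  1.16131635  8.82422515] 13.107680416394771
```

Request:
{"api": "move_arm", "payload": {"deltas": [[[-0.002,-0.0007,0,0,0,0,0],[0,0,0,0,0,0,0],[0,0,0,0,0,-0.0167,0],[0,0,0,0,0,-0.0167,0],[0,0,0,0,0,-0.0167,0],[0,0,0,0,0,-0.0167,0]]], "newtons": 100}}

```text
clock: 19.62
ee_pos: [594.3, 39.9, 69.7]
ee_rot: [0.0, 0.777, 0.629, 0.0]
contact_force: [-1.5, 2.5, 6.2]
grip_width: 12.4
grasp_force: 98.3
```

```bash
cat > s.py <<'E'
from h import *
s=monitor.read_state();q=s["ee_rot"];print(s['ee_pos'].round(1),"yaw from start",round(2*np.arctan2(q[2],q[1])-np.pi/2,4),s['ft_torque'].round(2),s['contact_force'].round(1),s['grip_width'],s["grasp_force"])
E
python3 s.py
```

```text
[594.3  39.9  69.7] yaw from start -0.2106 [0.47 0.31 0.17] [-1.5  2.5  6.2] 12.435608615002893 98.28310489654541
```

Request:
{"api": "move_arm", "payload": {"deltas": [[[0,0,0,0,0,-0.0167,0],[0,0,0,0,0,-0.0167,0],[0,0,0,0,0,-0.0167,0],[0,0,0,0,0,-0.0166,0],[0,0,0,0,0,0,0],[0,0,0,0,0,0,0]]]}}

```text
clock: 20.38
ee_pos: [594.5, 39.9, 69.7]
ee_rot: [0.0, 0.839, 0.545, 0.001]
contact_force: [-1.5, 1.9, 6.3]
grip_width: 12.3
grasp_force: 98.1
```

```bash
python3 s.py
```

```text
[594.5  39.9  69.7] yaw from start -0.4188 [0.44 0.22 0.01] [-1.5  1.9  6.3] 12.262149937626731 98.10212731361389
```

Request:
{"api": "move_arm", "payload": {"deltas": [[[0,0,0,0,0,-0.0167,0],[0,0,0,0,0,-0.0167,0],[0,0,0,0,0,-0.0167,0],[0,0,0,0,0,-0.0167,0],[0,0,0,0,0,-0.0167,0],[0,0,0,0,0,-0.0167,0],[0,0,0,0,0,-0.0166,0],[0,0,0,0,0,-0.0166,0],[0,0,0,0,0,0,0],[0,0,0,0,0,0,0]]]}}

```text
clock: 21.62
ee_pos: [594.7, 39.7, 69.6]
ee_rot: [0.0, 0.934, 0.358, 0.001]
contact_force: [0.1, 1.5, 5.2]
grip_width: 12.2
grasp_force: 98.0
```

```bash
python3 s.py
```

```text
[594.7  39.7  69.6] yaw from start -0.8379 [ 0.28  0.1  -0.02] [0.1 1.5 5.2] 12.169768670740602 97.99741387367249
```

Request:
{"api": "move_arm", "payload": {"deltas": [[[0,0,0,0,0,-0.0167,0],[0,0,0,0,0,-0.0167,0],[0,0,0,0,0,-0.0167,0],[0,0,0,0,0,-0.0167,0],[0,0,0,0,0,-0.0167,0],[0,0,0,0,0,-0.0167,0],[0,0,0,0,0,-0.0166,0],[0,0,0,0,0,-0.0166,0],[0,0,0,0,0,0,0],[0,0,0,0,0,0,0]]]}}

```text
clock: 22.88
ee_pos: [594.8, 39.5, 69.7]
ee_rot: [0.0, 0.988, 0.157, 0.001]
contact_force: [0.3, 1.0, 6.5]
grip_width: 11.9
grasp_force: 98.0
```

Request:
{"api": "move_arm", "payload": {"deltas": [[[0,0,0,0,0,0,0],[0,0,0,0,0,0,0],[0,0,0,0,0,0,0],[0,0,0,0,0,0,0]]]}}

```text
clock: 23.38
ee_pos: [594.8, 39.5, 69.6]
ee_rot: [0.0, 0.988, 0.157, 0.001]
contact_force: [1.0, 1.0, 6.1]
grip_width: 12.4
grasp_force: 98.0
```

```bash
python3 s.py; python3 - <<'E'
from h import *
f=cam("scene")[0]["frame"];cv2.imwrite("pics/s3.png",cv2.cvtColor(cv2.resize(f[40:290,90:320],None,fx=2.4,fy=2.4,interpolation=cv2.INTER_CUBIC),cv2.COLOR_RGB2BGR))
E
```

```text
[594.8  39.5  69.6] yaw from start -1.2563 [-0.04  0.02 -0.07] [1.  1.  6.1] 12.449681999834906 98.03395628929138
```

View pics/s3.png

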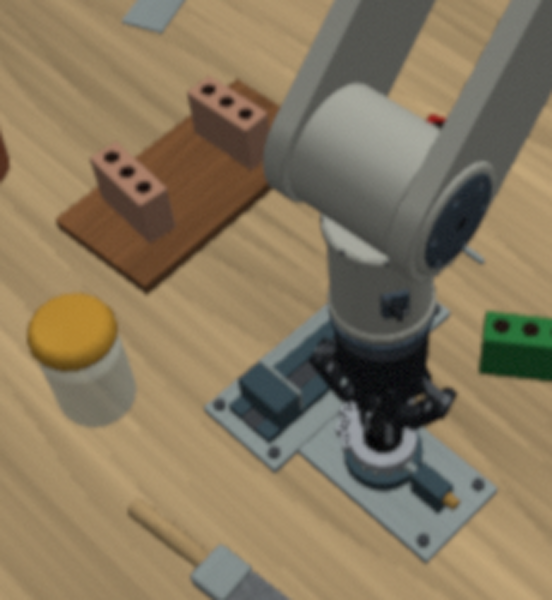

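The picture shows both salmon blocks upright on the board, at (228,120) and (133,190), and the knob held in the fingers at (383,430). The tool has turned 1.256 rad with almost no torque left, so the knob is on the third stop.

```bash
python3 -c "
from plant import job_done
print(job_done())"
```

```text
the job is handed in; nothing more can be done
None
```

I slid the jaw fully back, set the block upright on the free half of the ware board, and turned the knob three clicks to the third stop, where the gripper still holds it at about 98 N; the job is handed in, no verdict came back.

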